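Set out the engine pistons in their dishes

ROBOT

A 6-joint arm with a two-finger parallel gripper is mounted at the origin on the work surface. World frame = base frame: x ahead of the robot, y to its left, z up, the work surface at z = 0. Lengths are in m, angles in rad, forces in N, time in s.
With the tool pointing down it reaches from about 0.275 to 0.975 m from the base axis. Payload 8.4 kg.
Tool frame: the origin (TCP) lies on the centre line of the jaws, within the pads' length; the fingertips stand 25 mm ahead of it and the grasp point (between the pads) lies 6 mm ahead of it (robot.tcp_to_tips is the distance from the TCP to the fingertips, in m); z points along the fingers, y is the line along which they close (so a half turn about z gives the same grasp; the last joint's range is limited). The gripper opens to 92 mm and grips with 3 to 60 N. Pads are 20 mm wide; open, the fingers measure 128 mm over their backs; the gripper's body (75 mm by 189 mm) begins 69 mm behind the grasp point.
Start: joints at [-1.207, 0.353, 1.633, -0, 1.155, -0.002], TCP at [0.224, -0.584, 0.24] pointing down, gripper open.
Joint ranges: [-2.63, 2.63], [-0.92, 2.1], [0.06, 2.66], [-1.3, 4.44], [0, 2.69], [-3.02, 3.02]. Speed limits (rad/s): [2.22, 2.22, 2.79, 3.14, 3.14, 3.14].

INTERFACE

Orientations are given as a rotation vector (axis times angle).
In Python, from bench import robot, cams, job gives the robot as it stands.
- The arm moves only by the shell command python3 -m jog 'ROWS' [FORCE]. ROWS is JSON, a list of rows, each a list of 7 numbers: the turn, a rotation vector about the tool's x, y, z in degrees, then the shift along the tool's x, y, z in cm, then the opening, from 0 (shut) to 1 (fully open). In form: [[rx, ry, rz, dx, dy, dz, grip], ...]. A call has exactly 5 rows; each row is the pose to reach, as a shift and turn from the pose commanded when the call began, along the tool's axes at that moment; what a row does not reach only later rows make up. A row lasts 1/10 s, in which the tool goes at most 50 mm and 8.59 degrees, less where a joint would pass 70% of its speed; a pose out of reach is approached as far as the arm can. A call with a gripper value outside its range is refused whole. The fingers move at their own pace and stop on an object; FORCE is the grip in N (left out, the last holds). Time passes only in rows, so rows that repeat a pose let the fingers close, or fill a call up. It gives the time, the measured TCP pose, the force, the opening and the grip force at its end, in the units of the state.
- robot.read_state(): the state, without advancing time (a new reading comes with each control period).
- cams.grab_frame(name): name is "scene" or "top" or "wrist"; returns a dict with "pixels" (400x640x3 uint8, red, green, blue), "depth" (400x640 float32, m along the optical axis (not along the pixel's ray), 0 where there is no reading), "mtx" (3x3 intrinsics, pixels), "position" and "attitude" of the camera in the world. Camera axes: x right, y down, z forward; pixel columns grow to the right and rows downward; lengths in m; the calibration is good to about 2 mm. A picture is of the moment at which its call begins.
- job.close_job(): hands the job in; it is judged then, once.
The state is a dict: "time": time; "joint_positions": joint angles; "qvel": joint speeds; "tau": joint torques, N m; "eef_pos": TCP position; "tool_rot": TCP orientation; "ft_force": force on the tool from outside, world axes, zero at the start; "moment": the same for the moment, N m; "opening": finger opening in m; "finger_force": force on a finger pad.
Only numpy, scipy, OpenCV 4.12 (cv2) and the standard library are available. Lean on these libraries where they do the work, as an engineer would, in place of code of your own. Each camera call takes 0.05 s, during which the arm holds its last target. There are 200 camera calls.

TASK

Pick the four aluminium pistons out from the other parts on the engine bench and stand each one, crown up, flat on the floor of its own blue dish: the smallest piston in the smallest dish, the second smallest in the second smallest, and so on up to the largest. Set them down rather than dropping them, and leave the white oil filter and the dark steel sleeve standing where they are.

Things in the scene. Friction and masses are not known exactly. Their poses are not given: they have to be found in the camera images.
- piston_smallest: the smallest of four engine pistons: a plain bright aluminium upright cylinder, 38 mm in diameter and 50 mm tall, about 100 g, with three thin dark rings near the top, dark pin bores in its sides and small grey pockets on its flat crown. Loose, standing crown up on the bench. Origin: centre of its underside, z up along its axis.
- piston_second: the second smallest of four engine pistons: a plain bright aluminium upright cylinder, 47 mm in diameter and 55 mm tall, about 150 g, with three thin dark rings near the top, dark pin bores in its sides and small grey pockets on its flat crown. Loose, standing crown up on the bench. Origin: centre of its underside, z up along its axis.
- piston_third: the third smallest (second largest) of four engine pistons: a plain bright aluminium upright cylinder, 56 mm in diameter and 60 mm tall, about 210 g, with three thin dark rings near the top, dark pin bores in its sides and small grey pockets on its flat crown. Loose, standing crown up on the bench. Origin: centre of its underside, z up along its axis.
- piston_largest: the largest of four engine pistons: a plain bright aluminium upright cylinder, 66 mm in diameter and 66 mm tall, about 300 g, with three thin dark rings near the top, dark pin bores in its sides and small grey pockets on its flat crown. Loose, standing crown up on the bench. Origin: centre of its underside, z up along its axis.
- dish_smallest: the smallest of four empty round blue plastic dishes, for the 38 mm piston: flat floor 3 mm thick, inner diameter 56 mm, outer diameter 64 mm, upright rim 4 mm thick whose top is 10 mm above the bench. Fixed to the bench. Origin: centre of its underside, on the bench; z up.
- dish_second: the second smallest of four empty round blue plastic dishes, for the 47 mm piston: flat floor 3 mm thick, inner diameter 65 mm, outer diameter 73 mm, upright rim 4 mm thick whose top is 10 mm above the bench. Fixed to the bench. Origin: centre of its underside, on the bench; z up.
- dish_third: the third smallest (second largest) of four empty round blue plastic dishes, for the 56 mm piston: flat floor 3 mm thick, inner diameter 74 mm, outer diameter 82 mm, upright rim 4 mm thick whose top is 10 mm above the bench. Fixed to the bench. Origin: centre of its underside, on the bench; z up.
- dish_largest: the largest of four empty round blue plastic dishes, for the 66 mm piston: flat floor 3 mm thick, inner diameter 84 mm, outer diameter 92 mm, upright rim 4 mm thick whose top is 10 mm above the bench. Fixed to the bench. Origin: centre of its underside, on the bench; z up.
- oil_filter: not a piston: a white painted oil filter, closed cylinder 71 mm in diameter over all, 78 mm tall, loose, standing among the pistons. Origin: centre of its underside, z up.
- sleeve: not a piston: a dark steel cylinder sleeve, an open tube 68 mm outside, 58 mm inside, 72 mm tall, loose, standing on end. Origin: centre of its underside, z up.
Not all that is in view belongs to the job. What is shaped like the dish_smallest but green or orange is not meant.

How it is judged:
At the end, for the whole second after the job is handed in: Each piston stands upright (within 0.1 rad) and at rest on the floor of the dish of its own size rank, its centre within 12 mm of the dish's and its underside less than 6.5 mm above the bench; the oil filter and the sleeve stand upright within 30 mm of where they were (horizontal distance between piston_smallest and dish_smallest below 0.012 m and height (world z) of each of piston_smallest, piston_second, piston_third, piston_largest below 0.0065 m and angle between each of piston_smallest, piston_second, piston_third, piston_largest, oil_filter, sleeve's own z axis and vertical below 0.1 rad and linear speed of each of piston_smallest, piston_second, piston_third, piston_largest below 0.02 m/s and horizontal distance between piston_second and dish_second below 0.012 m and horizontal distance between piston_third and dish_third below 0.012 m and horizontal distance between piston_largest and dish_largest below 0.012 m and distance of each of oil_filter, sleeve from where it was at the start of the episode below 0.03 m); the robot touches nothing.
It fails at once if a piston dropped (falling free of the fingers with its underside more than 50 mm above the bench) ((height (world z) of piston_smallest above 0.05 m and contact force between piston_smallest and the fingers below 0.01 N and linear speed of piston_smallest above 0.25 m/s) or (height (world z) of piston_second above 0.05 m and contact force between piston_second and the fingers below 0.01 N and linear speed of piston_second above 0.25 m/s) or (height (world z) of piston_third above 0.05 m and contact force between piston_third and the fingers below 0.01 N and linear speed of piston_third above 0.25 m/s) or (height (world z) of piston_largest above 0.05 m and contact force between piston_largest and the fingers below 0.01 N and linear speed of piston_largest above 0.25 m/s)).
It fails at once if the oil filter knocked over or shifted more than 30 mm (distance of oil_filter from where it was at the start of the episode above 0.03 m or angle between oil_filter's own z axis and vertical above 0.4 rad).
It fails at once if the cylinder sleeve knocked over or shifted more than 30 mm (distance of sleeve from where it was at the start of the episode above 0.03 m or angle between sleeve's own z axis and vertical above 0.4 rad).
It also fails if it takes over 102 s, if anything falls off the work surface, if the arm or the gripper's body presses on something with over 40 N, if the wrist force passes 120 N, or if a joint passes its speed limit or range.

## Working session

There is one attempt and no reset: what is moved stays moved. The work goes in short steps, Python scripts to look and compute and a shell command to move; the robot and the scene stay as the last step left them, time stands still between calls to the robot, and variables do not carry over. Pictures are saved under pics/ and viewed, at most 14 in all, crops included, and the job is handed in when it is done.

```bash
ls; mkdir -p pics; python3 - <<'E'
from bench import robot,cams
import cv2,numpy as np
print(robot.read_state())
for n in("top","scene"):
    f=cams.grab_frame(n); cv2.imwrite(f"pics/{n}0.png",f["pixels"][...,::-1]); np.savez(f"{n}0.npz",**f)
    print(n,f["mtx"],f["position"],f["attitude"])
E
```

```text
pics
{'time': 0.0, 'joint_positions': array([-1.20742000e+00,  3.53611996e-01,  1.63412456e+00,  1.99793595e-05,
        1.15526129e+00, -2.41087270e-03]), 'qvel': array([ 0.00081891,  0.00054875, -0.0002371 ,  0.00088835,  0.00032835,
        0.00019033]), 'tau': array([ 1.55799575e-03, -5.93843615e+01, -3.34212220e+01,  6.96896156e-02,
        2.35504692e-02, -9.88637976e-05]), 'eef_pos': array([ 0.22338247, -0.58320546,  0.23889038]), 'tool_rot': array([-3.08783545e+00, -5.71114779e-01,  3.67816844e-04]), 'ft_force': array([ 0.18000857,  0.86471482, -0.43906969]), 'moment': array([ 0.04588112, -0.02247349, -0.07755696]), 'finger_force': 0.0, 'opening': 0.09146259423678746}
top [[480.26127402   0.         317.28480688]
 [  0.         480.26127402 193.13140075]
 [  0.           0.           1.        ]] [0.33143547 0.00149489 1.08833439] [-2.17167604  2.1156634  -0.13764314]
scene [[378.14358021   0.         322.55943978]
 [  0.         378.14358021 200.04843411]
 [  0.           0.           1.        ]] [ 0.98779714 -0.1176257   0.64634191] [-1.95490684 -1.55255316  0.57845942]
```

View pics/top0.png

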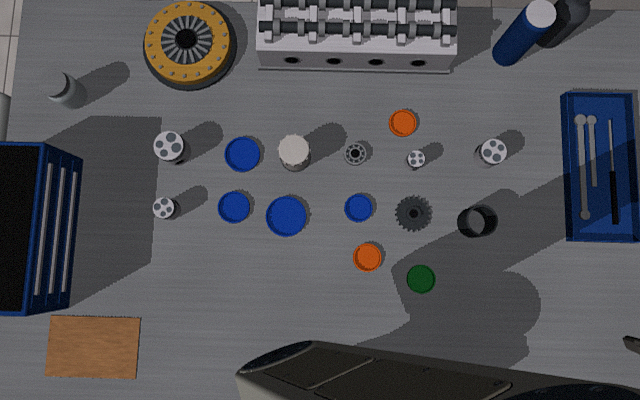

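View pics/scene0.png

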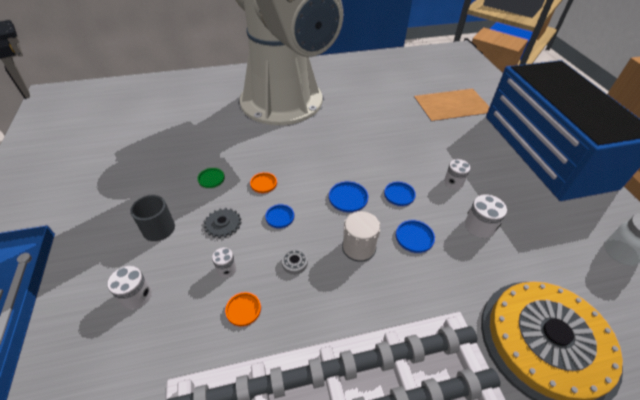

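The top view shows four piston candidates: (169,146), (492,151), (164,208) and (416,159).

Parts that could be mistaken for pistons:
- white filter at (293,152)
- sleeve at (477,221)
- bearing at (355,153)
- gear at (413,213)
- grey part at (67,90)

The blue dishes are at (242,154), (234,207), (286,216) and (358,207). The orange ones at (403,123) and (367,257) and the green one at (421,279) are not meant. Next I'll measure the pistons and dishes.

```bash
cat > h.py <<'E'
import numpy as np,cv2
from scipy.spatial.transform import Rotation as R
def pts(f):
    K=f["mtx"];d=f["depth"];v,u=np.mgrid[:400,:640]
    c=np.dstack([(u-K[0,2])/K[0,0]*d,(v-K[1,2])/K[1,1]*d,d])
    return c@R.from_rotvec(f["attitude"]).as_matrix().T+f["position"]
def ray(f,u,v,z):
    K=f["mtx"];r=R.from_rotvec(f["attitude"]).apply([(u-K[0,2])/K[0,0],(v-K[1,2])/K[1,1],1])
    return f["position"]+r*(z-f["position"][2])/r[2]
def blobs(f,mask,z,amin=60):
    cs,_=cv2.findContours(mask.astype(np.uint8),cv2.RETR_EXTERNAL,cv2.CHAIN_APPROX_NONE)
    out=[]
    for c in cs:
        if cv2.contourArea(c)<amin: continue
        zz=z(c) if callable(z) else z
        w=np.array([ray(f,u,v,zz)[:2] for u,v in c[:,0]],np.float32)
        (cx,cy),(a,b),_=cv2.fitEllipse(w)
        out.append((c[:,0].mean(0).round(),zz,cx,cy,a,b))
    return out
E
python3 - <<'E'
from h import *
for n in("top","scene"):
    f=dict(np.load(n+"0.npz")); P=pts(f); hsv=cv2.cvtColor(f["pixels"],cv2.COLOR_RGB2HSV)
    blue=(hsv[...,0]>100)&(hsv[...,0]<130)&(hsv[...,1]>150)&(P[...,2]<.02)&(hsv[...,2]>60)
    print(n,"blue")
    for b in blobs(f,blue,.010,150): print(b[0],np.round(b[1:],4))
    print("tall")
    m=(P[...,2]>.02)&(P[...,2]<.1)&(abs(P[...,1])<.45)&(P[...,0]>.2)&(P[...,0]<.8)
    k,l,s,_=cv2.connectedComponentsWithStats(m.astype(np.uint8))
    for i in range(1,k):
        if not 60<s[i,4]<6000: continue
        top=np.percentile(P[...,2][l==i],85)
        mm=(l==i)&(P[...,2]>top-.008)
        for b in blobs(f,mm,float(np.median(P[...,2][mm]))): print(b[0],np.round(b[1:],4),f["pixels"][mm].mean(0).round())
E
python3 - <<'E'
import cv2
a=cv2.imread('pics/top0.png')[90:270,130:530]
cv2.imwrite('pics/crop0.png',cv2.resize(a,None,fx=2,fy=2,interpolation=cv2.INTER_CUBIC))
E
```

```text
top blue
[286. 216.] [0.01   0.4291 0.086  0.0889 0.0893]
[358. 208.] [ 0.01    0.4521 -0.077   0.0605  0.0615]
[233. 207.] [0.01   0.4469 0.2052 0.0695 0.0706]
[242. 154.] [0.01   0.5695 0.1919 0.079  0.0797]
[598. 169.] [ 0.01    0.5565 -0.6243  0.1385  0.442 ]
tall
[419.  51.] [ 0.098   0.787  -0.1916  0.0245  0.1879] [131. 128. 133.]
[316.  49.] [0.098  0.7867 0.0295 0.0228 0.2368] [131. 128. 133.]
[185.  63.] [0.0362 0.7702 0.3277 0.0726 0.1926] [126.  98.  53.]
[169. 146.] [0.0666 0.5715 0.3427 0.0637 0.0658] [123. 123. 129.]
[294. 150.] [0.0781 0.5665 0.0685 0.0665 0.0666] [155. 149. 147.]
[493. 151.] [ 0.0598  0.5779 -0.3667  0.0539  0.0562] [124. 124. 130.]
[416. 159.] [ 0.0503  0.5588 -0.1996  0.0354  0.0375] [124. 124. 130.]
[164. 208.] [0.0554 0.4361 0.3478 0.0452 0.0467] [121. 120. 126.]
[481. 221.] [ 0.071   0.4249 -0.3334  0.0656  0.068 ] [33. 35. 37.]
scene blue
[ 17. 346.] [ 0.01    0.6317 -0.5459  0.0118  0.2751]
[ 14. 288.] [ 0.01    0.4778 -0.5901  0.0664  0.3135]
[415. 236.] [0.01   0.5731 0.1899 0.0776 0.0812]
[279. 216.] [ 0.01    0.4569 -0.0776  0.0598  0.0629]
[399. 193.] [0.01   0.4508 0.2032 0.0676 0.0731]
[348. 196.] [0.01   0.4335 0.0844 0.0874 0.0906]
[550. 171.] [0.01   0.5643 0.5507 0.1351 0.1356]
[512.  30.] [ 0.01   -0.2638  0.9458  0.072   0.2063]
[392.  21.] [ 0.01   -0.4585  0.4892  0.3866  0.7176]
tall
[459. 167.] [0.0534 0.4408 0.346  0.0458 0.0519] [161. 158. 164.]
[148. 209.] [ 0.0686  0.4302 -0.3334  0.0672  0.0748] [52. 53. 56.]
[489. 208.] [0.0649 0.5754 0.3414 0.0648 0.07  ] [172. 170. 176.]
[362. 227.] [0.0765 0.572  0.0676 0.0675 0.07  ] [204. 194. 190.]
[222. 257.] [ 0.0486  0.5644 -0.1998  0.0369  0.0407] [165. 163. 169.]
[125. 281.] [ 0.0586  0.5836 -0.3656  0.0547  0.0589] [174. 172. 178.]
[536. 304.] [0.0347 0.772  0.3256 0.0687 0.1956] [188. 149.  73.]
[318. 350.] [ 0.0988  0.7911 -0.0659  0.0173  0.5628] [217. 211. 216.]
```

View pics/crop0.png

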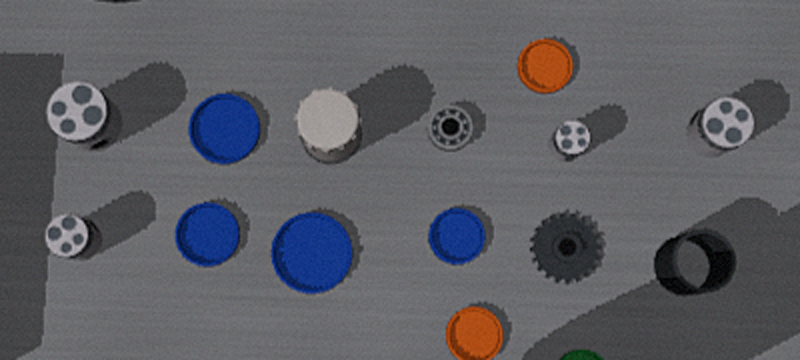

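The crop confirms four bright pistons with pocketed crowns. The fitted diameters and heights match all four sizes, and the dish diameters match in both views. The two cameras differ by about 4 mm in x, so I'll average them and check from the wrist. First I'll approach the 56 mm piston, turning the jaws to close along world x.

```bash
python3 -m jog '[[0,0,-8.4,4.1,-0.8,0,1],[0,0,-16.8,8.2,-1.5,0,1],[0,0,-25.2,12.3,-2.3,0,1],[0,0,-33.6,16.4,-3.0,0,1],[0,0,-42,20.5,-3.8,0,1]]' 30
python3 - <<'E'
from bench import robot
from h import *
s=robot.read_state();M=R.from_rotvec(s["tool_rot"]);print(M.as_matrix().round(3),s["joint_positions"])
print(M.inv().apply(np.array([.581,-.366,.20])-s["eef_pos"]))
E
```

```text
time: 0.6
eef_pos: [0.4025, -0.4737, 0.2393]
tool_rot: [-2.674, -1.648, 0.0]
ft_force: [-0.4, -0.6, 0.3]
opening: 0.0921
finger_force: 0.0
[[ 0.449  0.893 -0.   ]
 [ 0.893 -0.449  0.   ]
 [ 0.    -0.    -1.   ]] [-8.68883956e-01  3.48324554e-01  1.64088318e+00  1.38678839e-05
  1.15288347e+00 -4.02760647e-01]
[0.17642497 0.11104644 0.03927919]
```

```bash
python3 -m jog '[[0,0,-7,4.4,2.8,1,1],[0,0,-14,8.8,5.6,2,1],[0,0,-21,13.2,8.4,3,1],[0,0,-26.8,17.6,11.1,4,1],[0,0,-26.8,17.6,11.1,4,1]]' && python3 - <<'E'
from bench import robot,cams
from h import *
s=robot.read_state();M=R.from_rotvec(s["tool_rot"]);print(M.as_matrix().round(4),s["eef_pos"])
f=cams.grab_frame("wrist");cv2.imwrite("pics/w1.png",f["pixels"][...,::-1]);print(f["position"],R.from_rotvec(f["attitude"]).as_matrix().round(3))
P=pts(f);m=(P[...,2]>.045)&(P[...,2]<.075)
for b in blobs(f,m,.060,300): print(b[0],np.round(b[1:],4))
E
```

```text
time: 1.1
eef_pos: [0.5834, -0.3651, 0.1978]
tool_rot: [-2.218, -2.223, -0.001]
ft_force: [-0.9, -0.3, -0.0]
opening: 0.0919
finger_force: 0.0
[[-2.0e-03  1.0e+00 -5.0e-04]
 [ 1.0e+00  2.0e-03  1.7e-03]
 [ 1.7e-03 -5.0e-04 -1.0e+00]] [ 0.58339503 -0.3651358   0.19782528]
[ 0.58291698 -0.29042013  0.34402623] [[ 1.     0.002 -0.   ]
 [ 0.002 -0.966 -0.257]
 [-0.001  0.257 -0.966]]
[562. 240.] [ 0.06    0.8187 -0.4092  0.0569  0.0664]
[321. 199.] [ 0.06    0.5787 -0.3631  0.0548  0.0572]
[152. 165.] [ 0.06    0.4236 -0.3319  0.0694  0.0826]
[575.  69.] [ 0.06    0.8199 -0.2363  0.0924  0.1113]
[299.  12.] [ 0.06    0.5607 -0.2066  0.0244  0.0386]
```

View pics/w1.png

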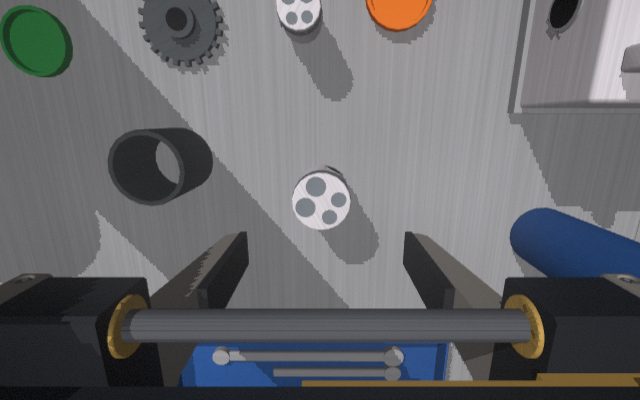

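The wrist view shows the 56 mm piston at (321,199), centred between the jaws and reading (0.579, -0.363). That agrees with the first estimate, so I'll descend, grip and lift.

```bash
python3 -m jog '[[0,0,0,0.2,-0.4,3.5,1],[0,0,0,0.2,-0.4,7,1],[0,0,0,0.2,-0.4,10.5,1],[0,0,0,0.2,-0.4,13.5,1],[0,0,0,0.2,-0.4,15.8,1]]' 30 && python3 -m jog '[[0,0,0,0,0,0,0.8],[0,0,0,0,0,0,0.5],[0,0,0,0,0,0,0.5],[0,0,0,0,0,0,0.4],[0,0,0,0,0,0,0.4]]' 30 && python3 -m jog '[[0,0,0,0,0,0,0.4],[0,0,0,0,0,0,0.4],[0,0,0,0,0,0,0.4],[0,0,0,0,0,0,0.4],[0,0,0,0,0,0,0.4]]' 30
```

```text
time: 1.65
eef_pos: [0.5741, -0.3671, 0.0397]
tool_rot: [-2.227, -2.212, 0.001]
ft_force: [0.4, -0.2, -0.2]
opening: 0.0919
finger_force: 0.0
time: 2.15
eef_pos: [0.5772, -0.3672, 0.0432]
tool_rot: [2.224, 2.215, 0.001]
ft_force: [-0.6, -1.6, 5.4]
opening: 0.0556
finger_force: 30.0
time: 2.65
eef_pos: [0.5773, -0.3672, 0.0432]
tool_rot: [2.224, 2.215, 0.001]
ft_force: [-0.6, 0.4, 6.9]
opening: 0.0553
finger_force: 30.0
```

```bash
python3 -m jog '[[0,0,0,0,0,-1.5,0.4],[0,0,0,0,0,-4,0.4],[0,0,0,0,0,-7,0.4],[0,0,0,0,0,-9.5,0.4],[0,0,0,0,0,-11,0.4]]' && python3 -m jog '[[0,0,0,2,0,0,0.4],[0,0,0,6,0,0,0.4],[0,0,0,10.5,0,0,0.4],[0,0,0,15,0,0,0.4],[0,0,0,19.5,0,0,0.4]]' && python3 -m jog '[[0,0,0,4.5,0,0,0.4],[0,0,0,9,0,0,0.4],[0,0,0,13.5,0,0,0.4],[0,0,0,18,0,0,0.4],[0,0,0,22.5,0,0,0.4]]' && python3 -m jog '[[0,0,0,4.5,0,0,0.4],[0,0,0,8.5,0,0,0.4],[0,0,0,11.5,0,0,0.4],[0,0,0,13.8,-0.3,0,0.4],[0,0,0,13.8,-0.3,0,0.4]]' &&  python3 -m jog '[[0,0,0,0,0,0,0.4],[0,0,0,0,0,0,0.4],[0,0,0,0,0,0,0.4],[0,0,0,0,0,0,0.4],[0,0,0,0,0,0,0.4]]'&& python3 - <<'E'
from bench import robot,cams
from h import *
s=robot.read_state();M=R.from_rotvec(s["tool_rot"]);print(M.as_matrix().round(4),s["eef_pos"])
f=cams.grab_frame("wrist");cv2.imwrite("pics/w2.png",f["pixels"][...,::-1])
P=pts(f);hsv=cv2.cvtColor(f["pixels"],cv2.COLOR_RGB2HSV)
blue=(hsv[...,0]>100)&(hsv[...,0]<130)&(hsv[...,1]>150)&(hsv[...,2]>60)
for b in blobs(f,blue,.01,500): print(b[0],np.round(b[1:],4))
m=(P[...,2]>.15)&(P[...,2]<.185)
for b in blobs(f,m,.17,300): print(b[0],np.round(b[1:],4))
E
```

```text
time: 3.15
eef_pos: [0.5769, -0.3668, 0.1546]
tool_rot: [2.224, 2.215, 0.001]
ft_force: [-0.2, -0.7, -1.0]
opening: 0.0553
finger_force: 30.0
time: 3.65
eef_pos: [0.5756, -0.1687, 0.1505]
tool_rot: [-2.225, -2.215, 0.001]
ft_force: [0.3, 0.9, -1.9]
opening: 0.0554
finger_force: 30.0
time: 4.15
eef_pos: [0.5762, 0.056, 0.1506]
tool_rot: [-2.225, -2.216, 0.002]
ft_force: [0.4, 0.1, -2.5]
opening: 0.0557
finger_force: 30.0
time: 4.65
eef_pos: [0.5737, 0.1945, 0.1505]
tool_rot: [-2.222, -2.219, 0.002]
ft_force: [-0.2, -0.1, -1.8]
opening: 0.0554
finger_force: 30.0
time: 5.15
eef_pos: [0.5758, 0.1909, 0.1516]
tool_rot: [2.227, 2.216, 0.0]
ft_force: [0.9, 0.2, -2.0]
opening: 0.0553
finger_force: 30.0
[[ 0.0052  1.      0.    ]
 [ 1.     -0.0052 -0.    ]
 [-0.      0.     -1.    ]] [0.57577959 0.19085434 0.15161616]
[182. 268.] [0.01   0.4295 0.1221 0.0271 0.0783]
[309. 188.] [0.01   0.5669 0.2039 0.0628 0.0781]
[187. 182.] [0.01   0.4455 0.2084 0.0707 0.0713]
[325. 270.] [0.17   0.5752 0.2012 0.0448 0.0842]
```

View pics/w2.png

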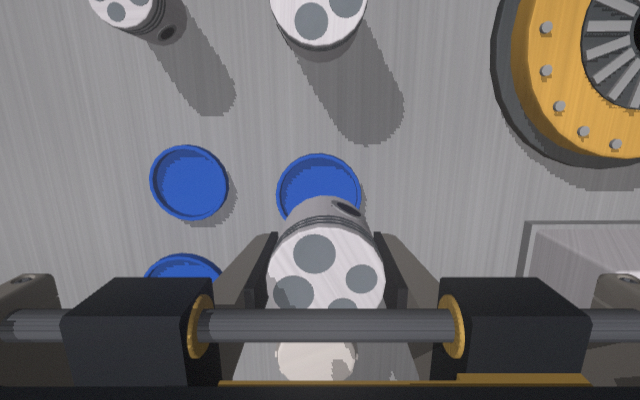

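Held upright in the jaws, with the dish at (318,188) just ahead. I'll compute the piston and dish centres in the wrist view with known-radius circle fits on the visible arcs.

```bash
cat >> h.py <<'E'
from scipy.optimize import least_squares
def arc(f,mask,z,r,guess):
    """centre of circle radius r at height z, fitted robustly to the far-side (+y) edge points of mask near guess"""
    cs,_=cv2.findContours(mask.astype(np.uint8),cv2.RETR_EXTERNAL,cv2.CHAIN_APPROX_NONE)
    w=np.array([ray(f,u,v,z)[:2] for c in cs if len(c)>20 for u,v in c[:,0]])
    d=w-guess; k=(np.abs(np.hypot(*d.T)-r)<.015)&(d[:,1]>-.1*r); w=w[k]
    o=least_squares(lambda p:np.hypot(*(w-p).T)-r,guess,loss="soft_l1",f_scale=.001)
    return o.x.round(4),len(w),np.abs(o.fun).mean().round(5)
def held(f,z,r,guess,dr,dguess,tol=.012):
    P=pts(f);hsv=cv2.cvtColor(f["pixels"],cv2.COLOR_RGB2HSV)
    blue=(hsv[...,0]>100)&(hsv[...,0]<130)&(hsv[...,1]>150)&(hsv[...,2]>40)
    print("crown z",np.median(P[...,2][(abs(P[...,2]-z)<tol)&(np.hypot(P[...,0]-guess[0],P[...,1]-guess[1])<r)]))
    print("piston",arc(f,abs(P[...,2]-z)<tol/2,z,r,guess),"dish",arc(f,blue,.01,dr,dguess))
E
python3 - <<'E'
from bench import robot,cams
from h import *
f=cams.grab_frame("wrist")
held(f,.168,.028,[.5755,.191],.040,[.5713,.191])
E
```

```text
crown z 0.16945651161283717
piston (array([0.5753, 0.1952]), 326, np.float64(0.00325)) dish (array([0.5691, 0.1952]), 197, np.float64(0.00156))
```

```bash
python3 -m jog '[[0,0,0,-0.1,-0.5,2,0.4],[0,0,0,-0.1,-0.5,4.5,0.4],[0,0,0,-0.1,-0.5,7,0.4],[0,0,0,-0.1,-0.5,9,0.4],[0,0,0,-0.1,-0.5,10,0.4]]' && python3 -m jog '[[0,0,0,0,0,0,0.4],[0,0,0,0,0,0.1,0.4],[0,0,0,0,0,0.1,0.4],[0,0,0,0,0,0.2,0.4],[0,0,0,0,0,0.2,0.4]]'&& python3 -m jog '[[0,0,0,0,0,0.1,0.4],[0,0,0,0,0,0.2,0.4],[0,0,0,0,0,0.3,0.4],[0,0,0,0,0,0.3,0.4],[0,0,0,0,0,0.3,0.4]]'
```

```text
time: 5.75
eef_pos: [0.5697, 0.1901, 0.0499]
tool_rot: [-2.226, -2.216, 0.003]
ft_force: [0.1, 0.2, -1.4]
opening: 0.0557
finger_force: 30.0
time: 6.25
eef_pos: [0.571, 0.1906, 0.0502]
tool_rot: [2.226, 2.216, 0.001]
ft_force: [0.1, -0.1, -2.6]
opening: 0.0559
finger_force: 30.0
time: 6.75
eef_pos: [0.5706, 0.1905, 0.0465]
tool_rot: [-2.226, -2.217, 0.0]
ft_force: [0.7, -0.3, -1.5]
opening: 0.0552
finger_force: 30.0
```

```bash
python3 -m jog '[[0,0,0,0,0,0.1,0.4],[0,0,0,0,0,0.1,0.4],[0,0,0,0,0,0.1,0.4],[0,0,0,0,0,0.1,0.4],[0,0,0,0,0,0.1,0.4]]';  python3 -m jog '[[0,0,0,0,0,0.1,0.4],[0,0,0,0,0,0.1,0.4],[0,0,0,0,0,0.1,0.4],[0,0,0,0,0,0.1,0.4],[0,0,0,0,0,0.1,0.4]]'
```

```text
time: 7.25
eef_pos: [0.5707, 0.1906, 0.0462]
tool_rot: [2.226, 2.217, 0.0]
ft_force: [-2.1, 0.3, 5.5]
opening: 0.0559
finger_force: 30.0
time: 7.75
eef_pos: [0.5707, 0.1906, 0.0462]
tool_rot: [2.226, 2.217, 0.0]
ft_force: [-5.6, -1.1, 16.0]
opening: 0.0556
finger_force: 30.0
```

Contact confirmed at the expected height, so I'll release, rise and go over the 66 mm piston.

```bash
python3 -m jog '[[0,0,0,0,0,-0.2,0.4],[0,0,0,0,0,-0.2,0.8],[0,0,0,0,0,-0.2,1],[0,0,0,0,0,-0.2,1],[0,0,0,0,0,-0.2,1]]' && python3 -m jog '[[0,0,0,0,0,-2,1],[0,0,0,0,0,-5,1],[0,0,0,0,0,-9,1],[0,0,0,0,0,-13,1],[0,0,0,0,0,-15.5,1]]' && python3 -m jog '[[0,0,0,4,0,0,1],[0,0,0,8,0,0,1],[0,0,0,12,0,0,1],[0,0,0,15,0.3,0,1],[0,0,0,15,0.3,0,1]]' && python3 -m jog '[[0,0,0,0,0,0,1],[0,0,0,0,0,0,1],[0,0,0,0,0,0,1],[0,0,0,0,0,0,1],[0,0,0,0,0,0,1]]' && python3 - <<'E'
from bench import robot,cams
from h import *
s=robot.read_state();print(R.from_rotvec(s["tool_rot"]).as_matrix().round(4),s["eef_pos"])
f=cams.grab_frame("wrist");cv2.imwrite("pics/w3.png",f["pixels"][...,::-1])
P=pts(f);m=(P[...,2]>.05)&(P[...,2]<.072)
for b in blobs(f,m,.066,300): print(b[0],np.round(b[1:],4))
f=cams.grab_frame("top");np.savez("top1.npz",**f)
P=pts(f);m=(P[...,2]>.055)&(P[...,2]<.07)&(abs(P[...,1]-.19)<.06)&(abs(P[...,0]-.57)<.06)
for b in blobs(f,m,.063,100): print("placed",b[0],np.round(b[1:],4))
E
```

```text
time: 8.25
eef_pos: [0.5706, 0.1905, 0.0464]
tool_rot: [-2.226, -2.217, 0.0]
ft_force: [0.3, -0.3, 1.1]
opening: 0.0853
finger_force: 0.0
time: 8.75
eef_pos: [0.5715, 0.1908, 0.2046]
tool_rot: [2.225, 2.216, 0.004]
ft_force: [0.3, -0.1, -0.2]
opening: 0.0921
finger_force: 0.0
time: 9.25
eef_pos: [0.5742, 0.344, 0.2013]
tool_rot: [-2.223, -2.219, -0.002]
ft_force: [-0.6, -0.5, -0.6]
opening: 0.0922
finger_force: 0.0
time: 9.75
eef_pos: [0.5744, 0.3398, 0.2018]
tool_rot: [2.227, 2.216, 0.0]
ft_force: [1.0, -0.9, 0.3]
opening: 0.0917
finger_force: 0.0
[[ 5.1e-03  1.0e+00  1.0e-04]
 [ 1.0e+00 -5.1e-03  0.0e+00]
 [ 0.0e+00  1.0e-04 -1.0e+00]] [0.57443824 0.3398245  0.20175059]
[323. 347.] [0.066  0.5705 0.1788 0.0174 0.0525]
[183. 186.] [0.066  0.4418 0.3553 0.0443 0.0462]
[322. 192.] [0.066  0.5713 0.3487 0.0646 0.0667]
placed [239. 148.] [0.063  0.5705 0.1891 0.054  0.0558]
```

View pics/w3.png

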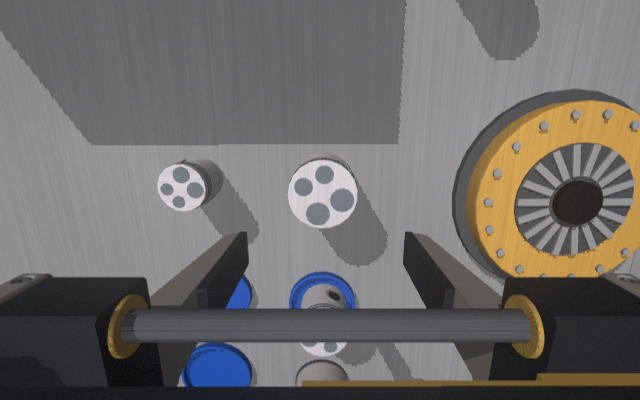

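The 56 mm piston is standing in its dish about 3 mm off centre. The 66 mm piston is at (322,192) between the jaws, clear of the flywheel at the right. I'll grip it and carry it to dish_largest, moving dy by −14 cm and dx by −26 cm.

```bash
python3 -m jog '[[0,0,0,0.4,-0.25,3.5,1],[0,0,0,0.4,-0.25,7,1],[0,0,0,0.4,-0.25,10.5,1],[0,0,0,0.4,-0.25,13.8,1],[0,0,0,0.4,-0.25,15.8,1]]' 35 && python3 -m jog '[[0,0,0,0,0,0,1],[0,0,0,0,0,0,0.8],[0,0,0,0,0,0,0.6],[0,0,0,0,0,0,0.5],[0,0,0,0,0,0,0.5]]' 35 && python3 -m jog '[[0,0,0,0,0,0,0.5],[0,0,0,0,0,0,0.5],[0,0,0,0,0,0,0.5],[0,0,0,0,0,0,0.5],[0,0,0,0,0,0,0.5]]' 35
```

```text
time: 10.35
eef_pos: [0.5706, 0.3437, 0.0409]
tool_rot: [-2.226, -2.216, 0.004]
ft_force: [-0.5, 0.1, -0.4]
opening: 0.0917
finger_force: 0.0
time: 10.85
eef_pos: [0.5724, 0.3449, 0.0451]
tool_rot: [2.226, 2.216, 0.003]
ft_force: [-1.3, 0.2, 5.5]
opening: 0.0656
finger_force: 35.0
time: 11.35
eef_pos: [0.5724, 0.3449, 0.0451]
tool_rot: [2.226, 2.216, 0.003]
ft_force: [-1.9, -0.3, 7.3]
opening: 0.0658
finger_force: 35.0
```

```bash
python3 -m jog '[[0,0,0,0,0,-1.5,0.5],[0,0,0,0,0,-4,0.5],[0,0,0,0,0,-7,0.5],[0,0,0,0,0,-9.5,0.5],[0,0,0,0,0,-11,0.5]]' && python3 -m jog '[[0,0,0,-2,-1,0,0.5],[0,0,0,-5,-2.7,0,0.5],[0,0,0,-8.5,-4.6,0,0.5],[0,0,0,-12,-6.5,0,0.5],[0,0,0,-15.5,-8.4,0,0.5]]' && python3 -m jog '[[0,0,0,-3.5,-1.9,0,0.5],[0,0,0,-6.5,-3.6,0,0.5],[0,0,0,-9,-4.9,0,0.5],[0,0,0,-10.5,-5.8,0,0.5],[0,0,0,-10.5,-5.8,0,0.5]]' &&  python3 -m jog '[[0,0,0,0,0,0,0.5],[0,0,0,0,0,0,0.5],[0,0,0,0,0,0,0.5],[0,0,0,0,0,0,0.5],[0,0,0,0,0,0,0.5]]'&& python3 - <<'E'
from bench import robot,cams
from h import *
s=robot.read_state();p=s["eef_pos"];print(p,R.from_rotvec(s["tool_rot"]).as_matrix()[:,0].round(4))
f=cams.grab_frame("wrist");cv2.imwrite("pics/w4.png",f["pixels"][...,::-1])
z=p[2]-.0451+.066
held(f,z,.033,p[:2]+[0,.004],.045,[.431,.088])
E
```

```text
time: 11.85
eef_pos: [0.5725, 0.3449, 0.1566]
tool_rot: [2.225, 2.216, 0.004]
ft_force: [1.0, -0.2, -2.4]
opening: 0.0655
finger_force: 35.0
time: 12.35
eef_pos: [0.4859, 0.1885, 0.1536]
tool_rot: [-2.226, -2.217, 0.001]
ft_force: [0.4, -0.2, -2.9]
opening: 0.0654
finger_force: 35.0
time: 12.85
eef_pos: [0.4274, 0.0838, 0.1537]
tool_rot: [-2.228, -2.215, 0.001]
ft_force: [0.0, 0.6, -3.0]
opening: 0.0654
finger_force: 35.0
time: 13.35
eef_pos: [0.4288, 0.0855, 0.1535]
tool_rot: [-2.225, -2.217, 0.0]
ft_force: [-0.3, 0.9, -3.1]
opening: 0.0656
finger_force: 35.0
[0.42879684 0.08546741 0.15346853] [ 0.0035  1.     -0.    ]
crown z 0.17536101114691616
piston (array([0.4284, 0.0894]), 359, np.float64(0.00356)) dish (array([0.4287, 0.0888]), 223, np.float64(0.00205))
```

View pics/w4.png

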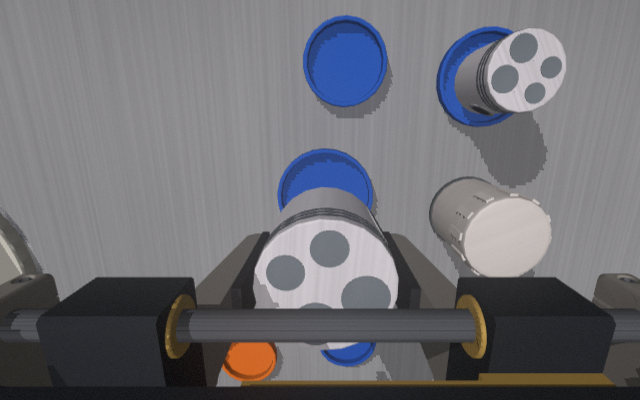

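The wrist view shows the 66 mm piston held upright, with dish_largest at (325,190) directly beneath and aligned within 1 mm. I'll lower it.

```bash
python3 -m jog '[[0,0,0,0,0.1,2,0.5],[0,0,0,0,0.1,4.5,0.5],[0,0,0,0,0.1,7,0.5],[0,0,0,0,0.1,9,0.5],[0,0,0,0,0.1,10,0.5]]' && python3 -m jog '[[0,0,0,0,0,0,0.5],[0,0,0,0,0,0.1,0.5],[0,0,0,0,0,0.2,0.5],[0,0,0,0,0,0.3,0.5],[0,0,0,0,0,0.3,0.5]]'&& python3 -m jog '[[0,0,0,0,0,0.1,0.5],[0,0,0,0,0,0.2,0.5],[0,0,0,0,0,0.2,0.5],[0,0,0,0,0,0.2,0.5],[0,0,0,0,0,0.2,0.5]]'
```

```text
time: 13.9
eef_pos: [0.429, 0.085, 0.0522]
tool_rot: [-2.225, -2.216, 0.003]
ft_force: [0.4, -0.6, -2.6]
opening: 0.0654
finger_force: 35.0
time: 14.4
eef_pos: [0.43, 0.0852, 0.051]
tool_rot: [2.226, 2.216, 0.001]
ft_force: [-0.3, 0.6, -2.9]
opening: 0.0653
finger_force: 35.0
time: 14.9
eef_pos: [0.4297, 0.0851, 0.0486]
tool_rot: [-2.226, -2.217, 0.0]
ft_force: [0.1, 0.8, -3.2]
opening: 0.0656
finger_force: 35.0
```

```bash
python3 -m jog '[[0,0,0,0,0,0.1,0.5],[0,0,0,0,0,0.1,0.5],[0,0,0,0,0,0.1,0.5],[0,0,0,0,0,0.1,0.5],[0,0,0,0,0,0.1,0.5]]' && python3 -m jog '[[0,0,0,0,0,0,0.7],[0,0,0,0,0,0,0.9],[0,0,0,0,0,0,1],[0,0,0,0,0,0,1],[0,0,0,0,0,0,1]]' && python3 -m jog '[[0,0,0,0,0,-2,1],[0,0,0,0,0,-5,1],[0,0,0,0,0,-9,1],[0,0,0,0,0,-13,1],[0,0,0,0,0,-15.3,1]]' && python3 -m jog '[[0,0,0,5,0,0,1],[0,0,0,10,0,0,1],[0,0,0,15,0.2,0,1],[0,0,0,20,0.5,0,1],[0,0,0,24,0.8,0,1]]' && python3 -m jog '[[0,0,0,1.5,0,0,1],[0,0,0,2.2,0,0,1],[0,0,0,2.2,0,0,1],[0,0,0,2.2,0,0,1],[0,0,0,2.2,0,0,1]]' && python3 - <<'E'
from bench import robot,cams
from h import *
s=robot.read_state();print(R.from_rotvec(s["tool_rot"]).as_matrix()[:,0].round(4),s["eef_pos"])
f=cams.grab_frame("wrist")
P=pts(f);m=(P[...,2]>.045)&(P[...,2]<.06)
for b in blobs(f,m,.055,300): print(b[0],np.round(b[1:],4))
f=cams.grab_frame("top")
P=pts(f);m=(P[...,2]>.06)&(P[...,2]<.075)&(abs(P[...,1]-.085)<.06)&(abs(P[...,0]-.43)<.06)
for b in blobs(f,m,.069,100): print("placed",b[0],np.round(b[1:],4))
E
```

```text
time: 15.4
eef_pos: [0.4298, 0.0851, 0.048]
tool_rot: [2.226, 2.217, 0.0]
ft_force: [-2.8, -1.4, 6.9]
opening: 0.0655
finger_force: 35.0
time: 15.9
eef_pos: [0.4298, 0.0851, 0.0476]
tool_rot: [2.226, 2.217, 0.0]
ft_force: [0.6, -0.3, -0.1]
opening: 0.0914
finger_force: 0.0
time: 16.4
eef_pos: [0.4306, 0.0853, 0.2035]
tool_rot: [2.225, 2.215, 0.004]
ft_force: [0.1, 0.2, -0.2]
opening: 0.0917
finger_force: 0.0
time: 16.9
eef_pos: [0.4384, 0.3278, 0.2006]
tool_rot: [-2.225, -2.218, -0.001]
ft_force: [0.2, 0.3, 0.5]
opening: 0.0914
finger_force: 0.0
time: 17.4
eef_pos: [0.4388, 0.3457, 0.2006]
tool_rot: [2.227, 2.215, -0.001]
ft_force: [-0.3, 0.1, 0.5]
opening: 0.092
finger_force: 0.0
[ 5.5e-03  1.0e+00 -4.0e-04] [0.43883168 0.34565787 0.20063277]
[323. 191.] [0.055  0.4355 0.3534 0.0458 0.0474]
placed [284. 213.] [0.069  0.4298 0.0842 0.0641 0.0645]
```

The 66 mm piston is placed within 2 mm. Next is the 47 mm piston.

```bash
python3 -m jog '[[0,0,0,0.3,-0.25,3.5,1],[0,0,0,0.3,-0.25,7,1],[0,0,0,0.3,-0.25,10.5,1],[0,0,0,0.3,-0.25,13.8,1],[0,0,0,0.3,-0.25,15.8,1]]' 30 && python3 -m jog '[[0,0,0,0,0,0,1],[0,0,0,0,0,0,0.6],[0,0,0,0,0,0,0.4],[0,0,0,0,0,0,0.3],[0,0,0,0,0,0,0.3]]' 30 && python3 -m jog '[[0,0,0,0,0,0,0.3],[0,0,0,0,0,0,0.3],[0,0,0,0,0,0,0.3],[0,0,0,0,0,0,0.3],[0,0,0,0,0,0,0.3]]' 30 && python3 -m jog '[[0,0,0,0,0,-1.5,0.3],[0,0,0,0,0,-4,0.3],[0,0,0,0,0,-7,0.3],[0,0,0,0,0,-9.5,0.3],[0,0,0,0,0,-11,0.3]]' && python3 -m jog '[[0,0,0,-2.5,0.2,0,0.3],[0,0,0,-6.5,0.5,0,0.3],[0,0,0,-10.5,0.8,0,0.3],[0,0,0,-13,1.1,0,0.3],[0,0,0,-14.5,1.2,0,0.3]]' &&  python3 -m jog '[[0,0,0,0,0,0,0.3],[0,0,0,0,0,0,0.3],[0,0,0,0,0,0,0.3],[0,0,0,0,0,0,0.3],[0,0,0,0,0,0,0.3]]'&& python3 - <<'E'
from bench import robot,cams
from h import *
s=robot.read_state();p=s["eef_pos"];print(p,R.from_rotvec(s["tool_rot"]).as_matrix()[:,0].round(4))
f=cams.grab_frame("wrist");cv2.imwrite("pics/w5.png",f["pixels"][...,::-1])
held(f,p[2]-.044+.055,.0235,p[:2]+[0,.004],.0355,[.447,.206])
E
```

```text
time: 18.0
eef_pos: [0.4355, 0.3487, 0.0405]
tool_rot: [-2.227, -2.216, 0.004]
ft_force: [-0.3, -0.1, -0.7]
opening: 0.0919
finger_force: 0.0
time: 18.5
eef_pos: [0.4369, 0.3505, 0.0437]
tool_rot: [2.226, 2.217, 0.003]
ft_force: [-0.7, 0.2, -0.3]
opening: 0.0624
finger_force: 0.0
time: 19.0
eef_pos: [0.4364, 0.3502, 0.043]
tool_rot: [2.226, 2.217, 0.0]
ft_force: [-1.1, 0.0, 5.8]
opening: 0.0465
finger_force: 30.0
time: 19.5
eef_pos: [0.4369, 0.3505, 0.1554]
tool_rot: [2.226, 2.217, 0.004]
ft_force: [1.3, 0.4, -0.5]
opening: 0.0463
finger_force: 30.0
time: 20.0
eef_pos: [0.4476, 0.2033, 0.1532]
tool_rot: [2.227, 2.215, 0.0]
ft_force: [-0.2, 0.3, -1.5]
opening: 0.0465
finger_force: 30.0
time: 20.5
eef_pos: [0.4476, 0.2057, 0.1525]
tool_rot: [-2.225, -2.218, 0.0]
ft_force: [-0.8, -0.0, -2.9]
opening: 0.0466
finger_force: 30.0
[0.44758485 0.20573069 0.15250835] [0.0032 1.     0.    ]
crown z 0.16544004943194202
piston (array([0.4472, 0.2097]), 283, np.float64(0.00406)) dish (array([0.4461, 0.2082]), 163, np.float64(0.00122))
```

View pics/w5.png

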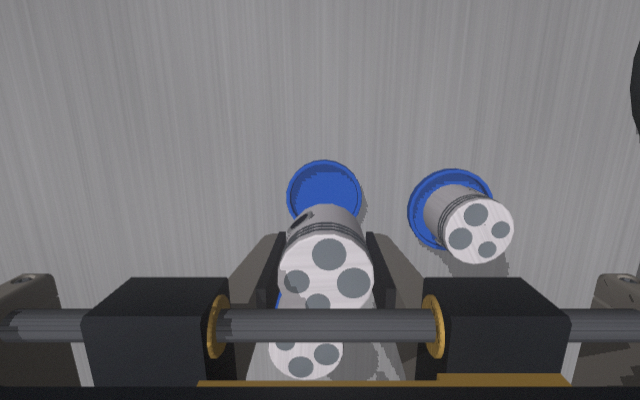

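Held upright with dish_second at (324,195) beneath, aligned within 2 mm. I'll lower it.

```bash
python3 -m jog '[[0,0,0,-0.1,0,2,0.3],[0,0,0,-0.1,0,4.5,0.3],[0,0,0,-0.1,0,7,0.3],[0,0,0,-0.1,0,9,0.3],[0,0,0,-0.1,0,10,0.3]]' && python3 -m jog '[[0,0,0,0,0,0,0.3],[0,0,0,0,0,0.1,0.3],[0,0,0,0,0,0.2,0.3],[0,0,0,0,0,0.3,0.3],[0,0,0,0,0,0.3,0.3]]'&& python3 -m jog '[[0,0,0,0,0,0.1,0.3],[0,0,0,0,0,0.2,0.3],[0,0,0,0,0,0.2,0.3],[0,0,0,0,0,0.2,0.3],[0,0,0,0,0,0.2,0.3]]'&& python3 -m jog '[[0,0,0,0,0,0.1,0.3],[0,0,0,0,0,0.1,0.3],[0,0,0,0,0,0.1,0.3],[0,0,0,0,0,0.1,0.3],[0,0,0,0,0,0.1,0.3]]'
```

```text
time: 21.05
eef_pos: [0.4468, 0.2039, 0.051]
tool_rot: [-2.225, -2.217, 0.003]
ft_force: [0.6, 0.0, -1.4]
opening: 0.0466
finger_force: 30.0
time: 21.55
eef_pos: [0.448, 0.2042, 0.0501]
tool_rot: [2.226, 2.217, 0.001]
ft_force: [0.0, 0.0, -1.4]
opening: 0.0464
finger_force: 30.0
time: 22.05
eef_pos: [0.4477, 0.204, 0.0476]
tool_rot: [-2.226, -2.217, 0.0]
ft_force: [0.1, -0.3, -0.9]
opening: 0.0466
finger_force: 30.0
time: 22.55
eef_pos: [0.4477, 0.204, 0.0466]
tool_rot: [-2.226, -2.217, -0.0]
ft_force: [-0.4, -0.1, -1.4]
opening: 0.0465
finger_force: 30.0
```

```bash
python3 -m jog '[[0,0,0,0,0,0.1,0.3],[0,0,0,0,0,0.1,0.3],[0,0,0,0,0,0.1,0.3],[0,0,0,0,0,0.1,0.3],[0,0,0,0,0,0.1,0.3]]' && python3 -m jog '[[0,0,0,0,0,0,0.5],[0,0,0,0,0,0,0.8],[0,0,0,0,0,0,1],[0,0,0,0,0,0,1],[0,0,0,0,0,0,1]]' && python3 -m jog '[[0,0,0,0,0,0,1],[0,0,0,0,0,-3,1],[0,0,0,0,0,-7,1],[0,0,0,0,0,-12,1],[0,0,0,0,0,-15.4,1]]' && python3 -m jog '[[0,0,0,-4,1.1,0,1],[0,0,0,-8,2.2,0,1],[0,0,0,-12,3.3,0,1],[0,0,0,-16,4.5,0,1],[0,0,0,-20,5.7,0,1]]' && python3 -m jog '[[0,0,0,-4.5,1.2,0,1],[0,0,0,-9,2.5,0,1],[0,0,0,-13.5,3.7,0,1],[0,0,0,-17.5,5,0,1],[0,0,0,-20.4,5.6,0,1]]' && python3 -m jog '[[0,0,0,0,0,0,1],[0,0,0,0,0,0,1],[0,0,0,0,0,0,1],[0,0,0,0,0,0,1],[0,0,0,0,0,0,1]]' && python3 - <<'E'
from bench import robot,cams
from h import *
s=robot.read_state();print(R.from_rotvec(s["tool_rot"]).as_matrix()[:,0].round(4),s["eef_pos"])
f=cams.grab_frame("wrist")
P=pts(f);m=(P[...,2]>.04)&(P[...,2]<.055)
for b in blobs(f,m,.050,300): print(b[0],np.round(b[1:],4))
f=cams.grab_frame("top")
P=pts(f);m=(P[...,2]>.05)&(P[...,2]<.065)&(abs(P[...,1]-.204)<.05)&(abs(P[...,0]-.447)<.05)
for b in blobs(f,m,.058,100): print("placed",b[0],np.round(b[1:],4))
E
```

```text
time: 23.05
eef_pos: [0.4478, 0.2041, 0.0459]
tool_rot: [2.226, 2.217, 0.0]
ft_force: [-1.4, -1.0, 5.1]
opening: 0.0468
finger_force: 30.0
time: 23.55
eef_pos: [0.4477, 0.204, 0.0455]
tool_rot: [-2.226, -2.217, 0.0]
ft_force: [-0.1, -0.4, -0.7]
opening: 0.0761
finger_force: 0.0
time: 24.05
eef_pos: [0.4482, 0.2043, 0.2025]
tool_rot: [2.226, 2.216, 0.003]
ft_force: [0.5, -0.2, -0.2]
opening: 0.0917
finger_force: 0.0
time: 24.55
eef_pos: [0.504, 0.0022, 0.1997]
tool_rot: [2.226, 2.217, 0.0]
ft_force: [0.5, 0.1, -0.6]
opening: 0.092
finger_force: 0.0
time: 25.05
eef_pos: [0.5596, -0.2032, 0.1995]
tool_rot: [2.227, 2.215, 0.0]
ft_force: [0.5, 0.6, 0.3]
opening: 0.0921
finger_force: 0.0
time: 25.55
eef_pos: [0.5589, -0.1994, 0.1997]
tool_rot: [-2.225, -2.218, -0.0]
ft_force: [-0.5, 0.5, -0.2]
opening: 0.092
finger_force: 0.0
[2.9e-03 1.0e+00 1.0e-04] [ 0.55893108 -0.19943681  0.19972566]
[326. 195.] [ 0.05    0.5596 -0.196   0.0369  0.0389]
[562. 131.] [ 0.05    0.7776 -0.1441  0.0116  0.3756]
placed [231. 204.] [0.058  0.4476 0.2019 0.0447 0.0464]
```

```bash
python3 -m jog '[[0,0,0,0,0.1,3.5,1],[0,0,0,0,0.1,7,1],[0,0,0,0,0.1,10.5,1],[0,0,0,0,0.1,13.8,1],[0,0,0,0,0.1,15.8,1]]' 25 && python3 -m jog '[[0,0,0,0,0,0,1],[0,0,0,0,0,0,0.6],[0,0,0,0,0,0,0.4],[0,0,0,0,0,0,0.2],[0,0,0,0,0,0,0.2]]' 25 && python3 -m jog '[[0,0,0,0,0,0,0.2],[0,0,0,0,0,0,0.2],[0,0,0,0,0,0,0.2],[0,0,0,0,0,0,0.2],[0,0,0,0,0,0,0.2]]' 25 && python3 -m jog '[[0,0,0,0,0,-1.5,0.2],[0,0,0,0,0,-4,0.2],[0,0,0,0,0,-7,0.2],[0,0,0,0,0,-9.5,0.2],[0,0,0,0,0,-11,0.2]]' && python3 -m jog '[[0,0,0,2,-1.7,0,0.2],[0,0,0,5,-4.4,0,0.2],[0,0,0,8.5,-7.4,0,0.2],[0,0,0,11,-9.5,0,0.2],[0,0,0,12.2,-10.6,0,0.2]]' &&  python3 -m jog '[[0,0,0,0,0,0,0.2],[0,0,0,0,0,0,0.2],[0,0,0,0,0,0,0.2],[0,0,0,0,0,0,0.2],[0,0,0,0,0,0,0.2]]'&& python3 - <<'E'
from bench import robot,cams
from h import *
s=robot.read_state();p=s["eef_pos"];print(p,R.from_rotvec(s["tool_rot"]).as_matrix()[:,0].round(4))
f=cams.grab_frame("wrist");cv2.imwrite("pics/w6.png",f["pixels"][...,::-1])
held(f,p[2]-.044+.050,.019,p[:2]+[0,.004],.031,[.453,-.074])
E
```

```text
time: 26.15
eef_pos: [0.5588, -0.1997, 0.0392]
tool_rot: [-2.224, -2.216, 0.002]
ft_force: [0.5, 0.8, 0.7]
opening: 0.0919
finger_force: 0.0
time: 26.65
eef_pos: [0.5607, -0.2007, 0.0427]
tool_rot: [2.225, 2.216, 0.001]
ft_force: [0.5, -0.0, 0.3]
opening: 0.0621
finger_force: 0.0
time: 27.15
eef_pos: [0.5601, -0.2005, 0.0417]
tool_rot: [2.226, 2.217, 0.0]
ft_force: [-0.4, 0.4, 2.5]
opening: 0.0372
finger_force: 25.0
time: 27.65
eef_pos: [0.5608, -0.2007, 0.1544]
tool_rot: [2.224, 2.215, 0.002]
ft_force: [0.7, -0.5, -1.3]
opening: 0.0375
finger_force: 25.0
time: 28.15
eef_pos: [0.4522, -0.0764, 0.1516]
tool_rot: [-2.224, -2.217, 0.001]
ft_force: [-0.1, -0.9, -1.1]
opening: 0.0377
finger_force: 25.0
time: 28.65
eef_pos: [0.455, -0.0786, 0.1514]
tool_rot: [-2.227, -2.216, 0.0]
ft_force: [-0.6, -0.1, -1.7]
opening: 0.0375
finger_force: 25.0
[ 0.45496688 -0.0785937   0.15144941] [ 5.e-03  1.e+00 -1.e-04]
crown z 0.16062230548023768
piston (array([ 0.4547, -0.0734]), 265, np.float64(0.00417)) dish (array([ 0.451 , -0.0743]), 98, np.float64(0.00023))
```

View pics/w6.png

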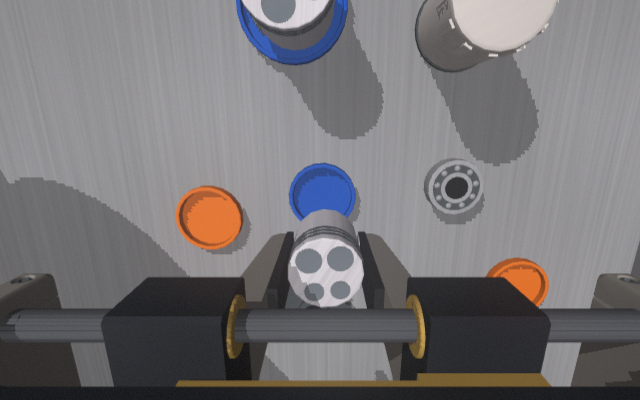

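The smallest piston is held upright over dish_smallest, the blue one at (322,193); the orange look-alikes sit at either side. Shift x by −2.5 mm and lower.

```bash
python3 -m jog '[[0,0,0,0,-0.25,2,0.2],[0,0,0,0,-0.25,4.5,0.2],[0,0,0,0,-0.25,7,0.2],[0,0,0,0,-0.25,9,0.2],[0,0,0,0,-0.25,10,0.2]]' && python3 -m jog '[[0,0,0,0,0,0,0.2],[0,0,0,0,0,0.1,0.2],[0,0,0,0,0,0.2,0.2],[0,0,0,0,0,0.3,0.2],[0,0,0,0,0,0.3,0.2]]'&& python3 -m jog '[[0,0,0,0,0,0.1,0.2],[0,0,0,0,0,0.2,0.2],[0,0,0,0,0,0.2,0.2],[0,0,0,0,0,0.2,0.2],[0,0,0,0,0,0.2,0.2]]'&& python3 -m jog '[[0,0,0,0,0,0.1,0.2],[0,0,0,0,0,0.1,0.2],[0,0,0,0,0,0.1,0.2],[0,0,0,0,0,0.1,0.2],[0,0,0,0,0,0.1,0.2]]'
```

```text
time: 29.2
eef_pos: [0.4513, -0.0781, 0.05]
tool_rot: [-2.225, -2.215, 0.002]
ft_force: [0.5, -0.1, -0.5]
opening: 0.0376
finger_force: 25.0
time: 29.7
eef_pos: [0.4524, -0.0781, 0.0491]
tool_rot: [2.225, 2.216, 0.001]
ft_force: [-1.0, 0.1, -0.7]
opening: 0.0376
finger_force: 25.0
time: 30.2
eef_pos: [0.452, -0.078, 0.0466]
tool_rot: [-2.226, -2.217, 0.0]
ft_force: [0.4, 1.0, -1.0]
opening: 0.0373
finger_force: 25.0
time: 30.7
eef_pos: [0.452, -0.078, 0.0456]
tool_rot: [2.226, 2.217, 0.0]
ft_force: [0.2, -0.0, -0.5]
opening: 0.0379
finger_force: 25.0
```

```bash
python3 -m jog '[[0,0,0,0,0,0.1,0.2],[0,0,0,0,0,0.1,0.2],[0,0,0,0,0,0.1,0.2],[0,0,0,0,0,0.1,0.2],[0,0,0,0,0,0.1,0.2]]' && python3 -m jog '[[0,0,0,0,0,0,0.4],[0,0,0,0,0,0,0.7],[0,0,0,0,0,0,1],[0,0,0,0,0,0,1],[0,0,0,0,0,0,1]]' && python3 -m jog '[[0,0,0,0,0,0,1],[0,0,0,0,0,-3,1],[0,0,0,0,0,-7,1],[0,0,0,0,0,-12,1],[0,0,0,0,0,-16,1]]' && python3 -m jog '[[0,0,0,-3,0,-2,1],[0,0,0,-6,0,-3,1],[0,0,0,-9,0,-3,1],[0,0,0,-12,0,-3,1],[0,0,0,-12,0,-3,1]]' && python3 - <<'E'
from bench import robot,cams
from h import *
f0=dict(np.load("top0.npz"));f=cams.grab_frame("top");cv2.imwrite("pics/top9.png",f["pixels"][...,::-1])
P=pts(f)
for n,c,h in (("38",(.4521,-.077),.053),("47",(.4469,.2052),.058),("56",(.5695,.1919),.063),("66",(.4291,.086),.069),("filter",(.5665,.0685),.078),("sleeve",(.4249,-.3334),.071)):
    m=(abs(P[...,2]-h)<.008)&(np.hypot(P[...,0]-c[0],P[...,1]-c[1])<.06)
    for b in blobs(f,m,h,60): print(n,b[0],np.round(b[2:],4),"off",np.round(np.array(b[2:4])-c,4),"crown z",np.median(P[...,2][m]).round(4))
s=robot.read_state();print(s["eef_pos"],abs(s["qvel"]).max())
E
```

```text
time: 31.2
eef_pos: [0.4521, -0.078, 0.0446]
tool_rot: [2.226, 2.217, 0.0]
ft_force: [0.3, -0.3, 3.1]
opening: 0.0378
finger_force: 25.0
time: 31.7
eef_pos: [0.4519, -0.078, 0.0445]
tool_rot: [-2.226, -2.217, 0.0]
ft_force: [-0.7, 0.4, 0.6]
opening: 0.0674
finger_force: 0.0
time: 32.2
eef_pos: [0.4521, -0.078, 0.207]
tool_rot: [2.226, 2.216, 0.001]
ft_force: [1.5, 0.1, 0.1]
opening: 0.0922
finger_force: 0.0
time: 32.7
eef_pos: [0.4516, -0.2006, 0.2348]
tool_rot: [2.228, 2.213, -0.001]
ft_force: [0.1, -0.1, -0.6]
opening: 0.092
finger_force: 0.0
38 [360. 206.] [ 0.4516 -0.0773  0.0363  0.0374] off [-0.0005 -0.0003] crown z 0.053
47 [231. 204.] [0.4476 0.202  0.0445 0.0465] off [ 0.0007 -0.0032] crown z 0.0581
56 [239. 148.] [0.5706 0.1892 0.0543 0.0555] off [ 0.0011 -0.0027] crown z 0.0634
66 [284. 213.] [0.4297 0.0842 0.0641 0.0647] off [ 0.0006 -0.0018] crown z 0.0693
filter [294. 150.] [0.5662 0.0684 0.0667 0.0675] off [-0.0003 -0.0001] crown z 0.078
sleeve [487. 224.] [ 0.4243 -0.3353  0.0585  0.0633] off [-0.0006 -0.0019] crown z 0.0714
[ 0.45128256 -0.19913976  0.23448741] 0.036287331445878465
```

View pics/top9.png

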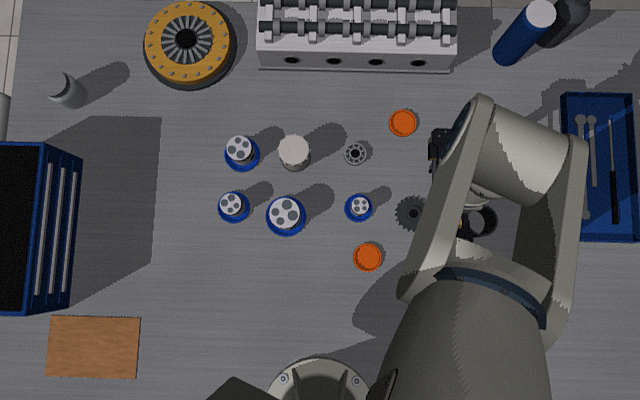

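The picture shows all four pistons standing in their own blue dishes: (240,148), (232,204), (285,214) and (360,206). Each is within about 4 mm of centre, with its crown at the expected height. The filter and sleeve haven't moved, and the arm is clear.

```bash
python3 -m jog '[[0,0,0,0,0,0,1],[0,0,0,0,0,0,1],[0,0,0,0,0,0,1],[0,0,0,0,0,0,1],[0,0,0,0,0,0,1]]' && python3 -c "
from bench import job
print(job.close_job())"
```

```text
time: 33.25
eef_pos: [0.4516, -0.1976, 0.2346]
tool_rot: [-2.225, -2.217, -0.0]
ft_force: [-0.2, 0.3, 0.9]
opening: 0.092
finger_force: 0.0
the job is handed in; nothing more can be done
None
```

I handed the job in at about 33 s: all four pistons stand crown up in their own dishes, each within about 4 mm of centre by the top camera, and the oil filter and sleeve are where they were; the hand-in returned no verdict.

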